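# Level the returns bin and lock it with the torque-limiting clamp lever

### The arm

A 6-joint arm with a two-finger parallel gripper is mounted at the origin on the work surface. World frame = base frame: x ahead of the robot, y to its left, z up, the work surface at z = 0. Lengths are in m, angles in rad, forces in N, time in s.
With the tool pointing down it reaches from about 0.275 to 0.825 m from the base axis. Payload 5.2 kg.
Tool frame: the origin (TCP) lies between the finger pads; the fingertips stand 14 mm ahead of it and the grasp point (between the pads) lies 5 mm behind it (robot.nose_length is the distance from the TCP to the fingertips, in m); z points along the fingers, y is the line along which they close (so a half turn about z gives the same grasp; the last joint's range is limited). The gripper opens to 93 mm and grips with 3 to 60 N. Pads are 15 mm wide; open, the fingers measure 128 mm over their backs; the gripper's body (75 mm by 188 mm) begins 65 mm behind the grasp point.
Start: joints at [-1.304, 0.259, 1.535, -0, 1.348, -0.203], TCP at [0.249, -0.49, 0.207] pointing down, gripper open.
Joint ranges: [-3.14, 3.14], [-0.91, 2.08], [0.19, 2.58], [-1.22, 4.36], [0.22, 2.71], [-3.12, 3.12]. Speed limits (rad/s): [2.57, 2.57, 3.14, 3.14, 3.14, 3.14].

### API

Orientations are given as a 3x3 rotation matrix whose columns are the frame's x, y, z axes.
In Python, from rig import robot gives the robot as it stands. The module is installed in compiled form; this text tells all that it offers. Calls block until the motion is done:
- robot.goto(position, orientation): joint-space move of the TCP to a pose.
- robot.move_straight(position, rot=None, max_speed=0.15): straight line of the TCP; rot=None keeps the orientation; max_speed is the mean speed in m/s.
- robot.set_joints(angles): joint-space move.
- robot.move_gripper(opening): opening from 0.0 (shut) to 1.0 (fully open); the grip force is fixed at half the most; returns when the fingers have stopped.
- robot.sleep(seconds).
- robot.ik(position, orientation): joint angles nearest the present ones, or None.
- robot.sense(): the state.
- robot.snapshot(name): name is "scene" or "top" or "wrist"; returns a dict with "pixels" (384x512x3 uint8, red, green, blue), "z_map" (384x512 float32, m along the optical axis (not along the pixel's ray), 0 where there is no reading), "fx", "fy", "cx", "cy" (pixels), "origin" and "orientation" of the camera in the world. Camera axes: x right, y up, looking along -z (the intrinsics and any distortion apply to the point x, -y, -z); pixel columns grow to the right and rows downward; lengths in m; the calibration is good to about 2 mm. The wrist camera is an equidistant fisheye: a pixel r from the principal point sees the ray r / f radians off the axis. A picture is of the moment at which its call begins.
A pose or a line that the arm cannot do raises robot.IKError and nothing moves.
- robot.finish_job(): hands the job in; it is judged then, once.
The state is a dict: "time_s": time; "q": joint angles; "dq": joint speeds; "joint_efforts": joint torques, N m; "eef_pos": TCP position; "eef_rot": TCP orientation; "ft_force": force on the tool from outside, world axes, zero at the start; "moment": the same for the moment, N m; "gripper_width": opening from 0.0 (shut) to 1.0 (fully open); "grip_force": force on a finger pad.
Only numpy, scipy, OpenCV 4.12 (cv2) and the standard library are available. Lean on these libraries where they do the work, as an engineer would, in place of code of your own. Each camera call takes 0.05 s, during which the arm holds its last target. There are 200 camera calls.

### The job

The returns bin has been left tipped forward. Press the plate behind its rear rim down until the bin sits level on its rest, then push the clamp lever on the right-hand bearing clockwise (seen from above) until the clamp is tight and the lever just slips past the pointer under it, and stop there: do not drag the slipping lever on for more than about 25 degrees. Leave the returned batteries and other things lying about where they are.

Things in the scene. Friction and masses are not known exactly. Their poses are not given: they have to be found in the camera images.
- frame: dark steel frame, fixed, 330 (x) x 360 (y) x 186 tall; origin on the table under the middle of the bin; its x points away from the robot side (to the rear), y along the bin's pivot to the left, z up. Pivot of the bin: horizontal, along frame y, 130 above the table over the origin. A rear rest bar with a rubber pad (top at 186) stops the bin at level. On the right (frame y = -167) the pivot shaft runs through a split steel bearing, top at 164, which carries the clamp
- bin_body (a joint): tilt of the open galvanised bin (200x200x130 deep, level rim 195 above the table) on its pivot: 0 level on its rest (hard stop), up to 0.65 rad tipped with its mouth to the front (frame -x) and its rear rim up. Stays where left by friction, about 0.6 N m (5 N at the press plate)
- plate_top (a point): centre of the top face of the flat steel press plate, 70 (frame y) x 55 deep x 6 thick, behind the bin's rear rim; fixed to the bin, at bin-frame x 130, z 62.5 from the pivot, so it moves on an arc about the pivot; with the bin level it lies 192.5 above the table. Pressing it down brings the bin level
- clamp (a joint): turn of the clamp screw with its flat dark steel pointer (24 wide, reaching 70 from the axis) right below the lever arm: grows clockwise seen from above (tightening); 0 fully open, 2.2 rad tight (hard end). Turns easily (0.15 N m) until tight; starts between 0.2 and 1.4
- lever (a joint): slip of the lever against the screw, clockwise seen from above: 0 = arm right over the pointer, no slip yet (anticlockwise it drives the screw back). It carries the screw along until the screw is tight, then slips at 0.8 N m (about 7 N at the knob) and stays where left; hard end at 0.9 rad
- screw_axis (a point): on the vertical axis of the clamp screw, at the height of the lever arm (204 above the table)
- knob_mid (a point): middle of the upright black knob (20 dia, from 195 to 242 above the table, point at 223) at the end of the lever; 110 from the screw axis. The steel arm is 12 wide, from 195 to 205 above the table. When tight, before slipping, the arm points to frame direction -2.62 rad (-150 degrees, towards the robot and to the right)
- starter: cracked white fluorescent starter, can 21 dia x 44 tall, standing; bystander near the front of the clamp post; origin at its underside
- key_fob: dead grey car key fob 62x34x13, lying; bystander on the ledge; origin at its underside
- cell_standing: corroded red D cell 33 dia x 61 tall, standing; bystander on the table near the clamp post, lower than the lever; origin at its underside
- cell_lying: corroded red D cell 33 dia x 61 long, lying; bystander on the ledge; origin at its underside
- torch_head: dull blue torch head 52 dia x 55 tall, standing; bystander on the ledge; origin at its underside
- block_cell: grey block battery 66x66x102, standing; bystander on the ledge; origin at its underside
- carton: small cardboard carton 60x45x50; bystander on the table to the right of the clamp post, lower than the lever; origin at its underside

How it is judged:
On the way, in this order (a step that is already met when the one before it is completed fails the run):
1. the bin is pressed level, with the clamp not yet tight (value of joint bin_body below 0.05 rad and value of joint clamp below 2.1 rad), for 0.2 s.
2. with the bin level the clamp is tight and the lever has slipped (value of joint bin_body below 0.05 rad and value of joint clamp above 2.12 rad and value of joint lever above 0.04 rad), for 0.1 s.
At the end, for the whole second after the job is handed in: the bin is level on its rest (within 0.05 rad), the clamp screw is tight (clamp above 2.12 rad), and the lever has slipped past the pointer by 0.04 to 0.5 rad and is at rest (all of step 2 and value of joint lever below 0.5 rad and velocity of joint lever below 0.05 rad/s); the robot touches nothing.
It fails at once if the slipping lever is dragged on more than 0.5 rad (value of joint lever above 0.5 rad).
It fails at once if a bystander is moved more than 30 mm (distance of any of starter, key_fob, cell_standing, cell_lying, torch_head, block_cell, carton from where it was at the start of the episode above 0.03 m).
It also fails if it takes over 64 s, if anything falls off the work surface, if the arm or the gripper's body presses on something with over 40 N, if the wrist force passes 120 N, or if a joint passes its speed limit or range.

## Working session

There is one attempt and no reset: what is moved stays moved. The work goes in short steps, each a Python script; the robot and the scene stay as the last script left them, time stands still between calls to the robot, and variables do not carry over. Pictures are saved under pics/ and viewed, at most 10 in all, crops included, and the job is handed in when it is done.

```bash
mkdir -p pics; cat > h.py <<'E'
import numpy as np, cv2
from rig import robot
def snap(n,f):
    s=robot.snapshot(n); np.savez(f'{f}.npz',**s)
    cv2.imwrite(f'pics/{f}.png',s['pixels'][:,:,::-1]); return s
def cloud(s):
    z=s['z_map']; v,u=np.mgrid[:z.shape[0],:z.shape[1]]
    P=np.stack([(u-s['cx'])/s['fx']*z,-(v-s['cy'])/s['fy']*z,-z],-1)
    W=P@np.array(s['orientation']).T+np.array(s['origin']); W[z==0]=np.nan
    return W
E
python3 - <<'E'
from h import *
for n in('top','scene'):
    s=snap(n,n+'0'); print(n,s['origin'],s['orientation'],s['fx'])
a=cv2.imread('pics/top0.png'); b=cv2.imread('pics/scene0.png')
cv2.imwrite('pics/both.png',cv2.resize(np.vstack([a,b]),(512,768)) if 0 else np.hstack([a,b])[:, :])
E
```

```text
top [0.34916026 0.08017414 1.09087842] [[ 0.01957546  0.9874669  -0.15660756]
 [-0.9996511   0.02210905  0.01445221]
 [ 0.01773352  0.15627001  0.98755517]] 380.48516349489523
scene [ 1.25935132 -0.38676694  0.94162572] [[ 0.55395854 -0.5548022   0.62074508]
 [ 0.83248011  0.37838154 -0.40472742]
 [-0.01033481  0.74096014  0.67146948]] 439.81492861354417
```

View pics/top0.png

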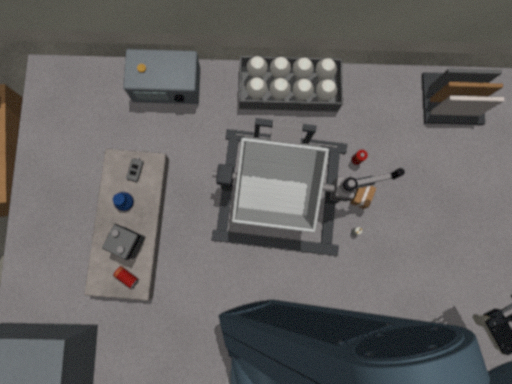

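View pics/scene0.png

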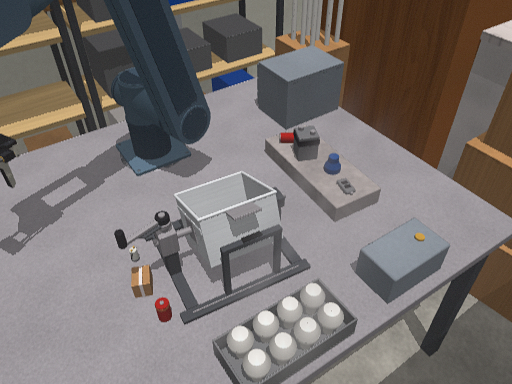

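The top view shows the bin at about (280,185), the clamp post at about (350,185) and the knob at (398,173). In the scene view the press plate is at about (243,213). Next I'll enlarge crops and compute the points.

```bash
python3 - <<'E'
from h import *
a=cv2.imread('pics/top0.png')[110:260,205:415]; cv2.imwrite('pics/c1.png',cv2.resize(a,None,fx=3.8,fy=3.8,interpolation=cv2.INTER_CUBIC))
b=cv2.imread('pics/scene0.png')[165:325,105:315]; cv2.imwrite('pics/c2.png',cv2.resize(b,None,fx=3.7,fy=3.7,interpolation=cv2.INTER_CUBIC))
W=cloud(np.load('top0.npz')); 
for u,v in[(398,173),(350,185),(375,180),(262,124),(308,128),(285,140),(285,143),(240,140),(327,148),(235,222),(318,228),(228,134),(345,143),(217,238),(336,246),(361,157),(358,231),(365,196)]: print(u,v,W[v,u].round(3))
W=cloud(np.load('scene0.npz'))
for u,v in[(243,213),(230,210),(258,208),(240,220),(121,238),(163,217)]: print('s',u,v,W[v,u].round(3))
E
```

```text
398 173 [ 0.547 -0.275  0.242]
350 185 [ 0.521 -0.171  0.214]
375 180 [ 0.537 -0.234  0.204]
262 124 [0.678 0.037 0.182]
308 128 [ 0.671 -0.079  0.18 ]
285 140 [ 0.623 -0.016  0.229]
285 143 [ 0.616 -0.016  0.227]
240 140 [0.69  0.093 0.008]
327 148 [ 0.606 -0.115  0.228]
235 222 [0.434 0.099 0.153]
318 228 [ 0.435 -0.137  0.003]
228 134 [0.706 0.129 0.013]
345 143 [ 0.686 -0.216  0.015]
217 238 [0.401 0.151 0.012]
336 246 [ 0.385 -0.185  0.013]
361 157 [ 0.633 -0.249  0.057]
358 231 [ 0.426 -0.24   0.043]
365 196 [ 0.523 -0.259  0.052]
s 243 213 [ 0.656 -0.028  0.243]
s 230 210 [ 0.619 -0.04   0.228]
s 258 208 [0.662 0.009 0.243]
s 240 220 [ 0.627 -0.019  0.19 ]
s 121 238 [ 0.56  -0.281  0.229]
s 163 217 [ 0.534 -0.173  0.21 ]
```

View pics/c1.png

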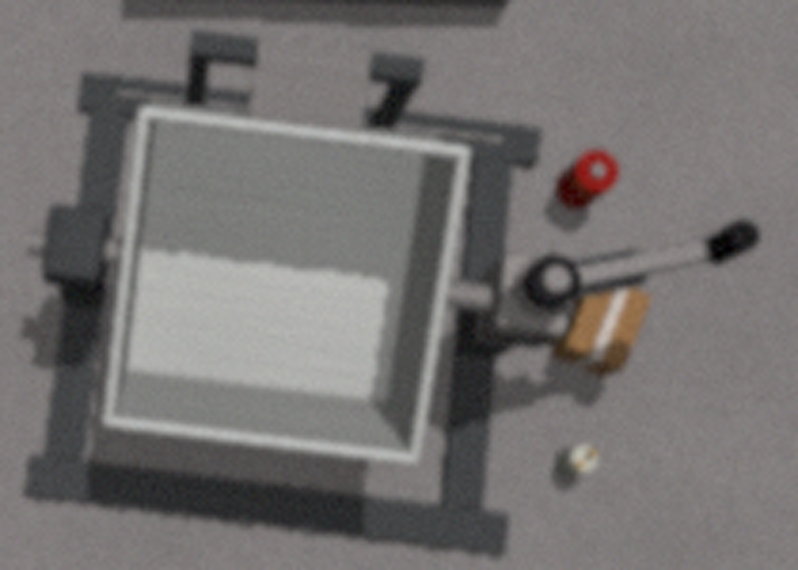

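View pics/c2.png

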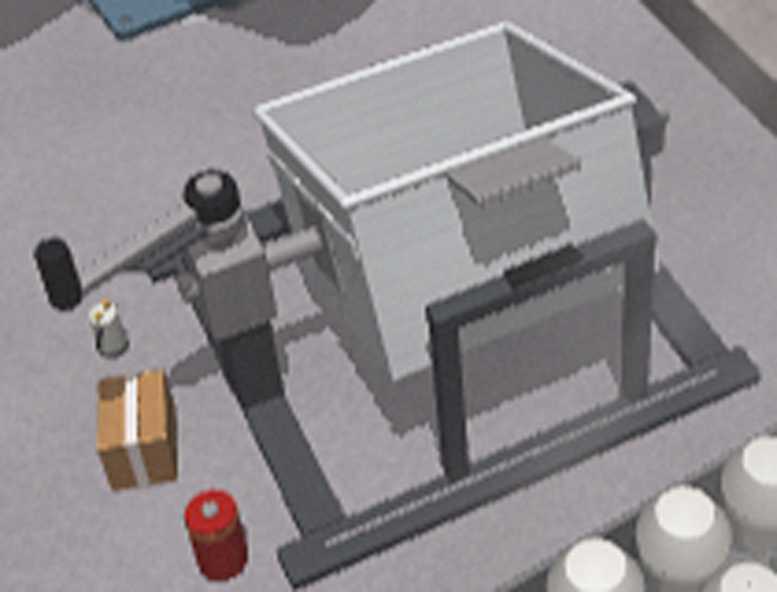

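The crops show the frame's base corners, the cap at c1 (552,280), the knob at c1 (735,242) and the plate at c2 (515,170). Next come the frame yaw, origin and tilt.

```bash
python3 - <<'E'
from h import *
s=np.load('top0.npz')
def ray(cu,cv,z):
    u=cu/3.8+205-.4; v=cv/3.8+110-.4
    d=s['orientation']@np.array([(u-s['cx'])/s['fx'],-(v-s['cy'])/s['fy'],-1]); o=s['origin']
    return o+d*(z-o[2])/d[2]
def ang(a,b): d=b-a; return np.arctan2(-d[0],d[1])  # yaw of y axis direction
for n,r,l,z in[('railR',(540,130),(82,75),.014),('railF',(503,555),(25,497),.014),('rimR',(468,150),(145,110),.229),('rimF',(415,460),(108,420),.155)]:
    a,b=ray(*r,z),ray(*l,z); print(n,a.round(4),b.round(4),((a+b)/2).round(4),np.linalg.norm(a-b).round(4),'yaw',ang(a,b).round(3))
A=ray(552,280,.225);K=ray(738,237,.242);print('axis',A,'knob',K,np.linalg.norm((K-A)[:2]),np.arctan2(*(K-A)[1::-1]))
W=cloud(np.load('scene0.npz'))
m=(W[...,2]>.215)&(W[...,0]>.595)&(W[...,0]<.70)&(abs(W[...,1])<.06); m[:, :200]=0
P=W[m]; print(len(P)); 
for x in np.arange(.595,.7,.006):
    q=P[(P[:,0]>=x)&(P[:,0]<x+.006)]
    if len(q): print(x.round(3),len(q),q[:,1].min().round(3),q[:,1].max().round(3),np.median(q[:,2]).round(4))
# knob, scene
m=(W[...,2]>.212)&(W[...,1]<-.24)&(W[...,0]<.65)&(W[...,0]>.5);m&=W[...,2]<.25
print('knob',W[m].min(0),W[m].max(0))
E
```

```text
railR [ 0.6841 -0.2215  0.014 ] [0.7194 0.1342 0.014 ] [ 0.7018 -0.0436  0.014 ] 0.3575 yaw -0.099
railF [ 0.358  -0.1872  0.014 ] [0.3934 0.167  0.014 ] [ 0.3757 -0.0101  0.014 ] 0.3559 yaw -0.1
rimR [ 0.6033 -0.1163  0.229 ] [0.6239 0.0839 0.229 ] [ 0.6136 -0.0162  0.229 ] 0.2012 yaw -0.103
rimF [ 0.4166 -0.0959  0.155 ] [0.4383 0.1036 0.155 ] [0.4275 0.0038 0.155 ] 0.2007 yaw -0.109
axis [ 0.52344701 -0.16778302  0.225     ] knob [ 0.54913869 -0.27657288  0.242     ] 0.11178236257306182 -1.3388865047051492
566
0.601 2 -0.056 -0.055 0.223
0.607 64 -0.06 0.017 0.2289
0.613 96 -0.056 0.059 0.2282
0.619 111 -0.051 0.06 0.2278
0.625 29 -0.051 0.014 0.2308
0.631 36 -0.053 0.017 0.2337
0.637 35 -0.052 0.017 0.2358
0.643 43 -0.053 0.016 0.2384
0.649 32 -0.054 0.014 0.2411
0.655 48 -0.054 0.016 0.2429
0.661 66 -0.056 0.015 0.243
0.667 4 -0.013 0.013 0.2426
knob [ 0.54263159 -0.2906871   0.21286432] [ 0.56297031 -0.27146743  0.24388777]
```

```bash
cat >> h.py <<'E'
O=np.array([.541,-.007]); YAW=-.102; AX=np.array([.524,-.172]); NOSE=robot.nose_length
def down(a): # tool x along world heading a, pointing down
    x=np.array([np.cos(a),np.sin(a),0]); z=np.array([0,0,-1.]); return np.stack([x,np.cross(z,x),z],1)
def fr(x,y,z): c,s=np.cos(YAW),np.sin(YAW); return np.array([O[0]+c*x-s*y,O[1]+s*x+c*y,z])
E
python3 - <<'E'
from h import *
robot.move_gripper(0.0)
p=robot.sense()['eef_pos']; robot.move_straight([p[0],p[1],.36],max_speed=.3)
def pt(t,b=.133): return fr(b*np.cos(t)-.0625*np.sin(t),0,.13+.0625*np.cos(t)+b*np.sin(t)+NOSE)
q=[(abs(np.array(robot.ik(pt(.39)+[0,0,.12],down(YAW+k))) -robot.sense()['q']).max(),k) for k in(0,np.pi)]; print(q)
R=down(YAW+min(q)[1])
robot.goto(pt(.39)+[0,0,.12],R); robot.move_straight(pt(.42)+[0,0,.015],R,.15)
f0=robot.sense()['ft_force']
for t in np.arange(.38,-.06,-.04):
    robot.move_straight(pt(t)-[0,0,.002],R,.06); s=robot.sense(); f=s['ft_force']-f0
    print(t.round(2),f.round(1),s['eef_pos'].round(4))
    if f[2]>20: break
print(s['time_s']); snap('scene','scene1')
E
python3 -c "
import cv2;b=cv2.imread('pics/scene1.png')[120:330,90:330];cv2.imwrite('pics/d1.png',cv2.resize(b,None,fx=2.8,fy=2.8))"
```

```text
[(np.float64(1.6748131976728995), 0), (np.float64(1.466779455916894), 3.141592653589793)]
0.38 [ 0.  -0.7 -0.3] [ 0.6406 -0.0172  0.2488]
0.34 [-0.3 -0.3 -0.7] [ 0.6452 -0.0177  0.245 ]
0.3 [-0.1  0.5 -0.8] [ 0.649  -0.0181  0.2405]
0.26 [-0.5 -0.2 -0.7] [ 0.6529 -0.0185  0.236 ]
0.22 [ 0.4 -0.2  0.1] [ 0.657  -0.0189  0.232 ]
0.18 [ 0.8 -0.5  0.5] [ 0.6604 -0.0193  0.2272]
0.14 [-0.3 -1.  -0.2] [ 0.6632 -0.0195  0.2218]
0.1 [ 1.4  0.1 -0.9] [ 0.6663 -0.0198  0.2167]
0.06 [-0.3 -0.6 -0.5] [ 0.6693 -0.0201  0.2117]
0.02 [ 0.5 -1.   0.5] [ 0.672  -0.0204  0.2066]
-0.02 [ 0.3 -1.2 -0.7] [ 0.6745 -0.0207  0.2013]
8.25
```

View pics/d1.png

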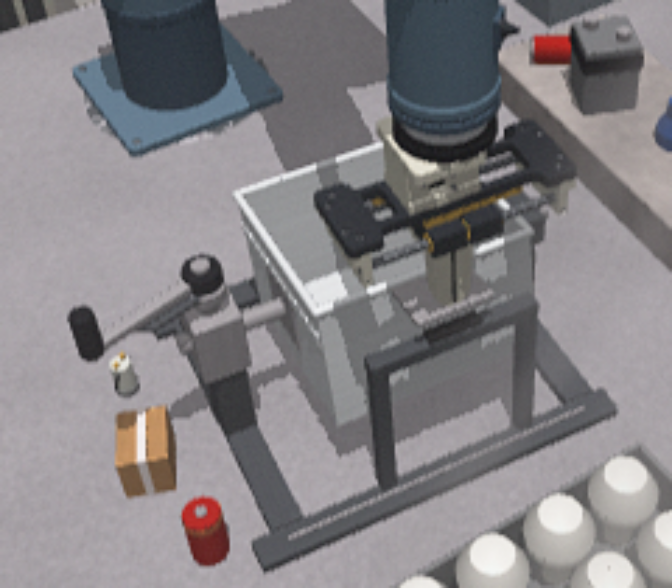

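The fingers are on the plate and the bin looks nearly level, but there is no force reading yet. I'll keep pressing until the rest pushes back.

```bash
python3 - <<'E'
from h import *
s=robot.sense();p=np.array(s['eef_pos']);print(s['ft_force'],s['joint_efforts'])
for i in range(8):
    p=p-[0,0,.002]; robot.move_straight(p,max_speed=.04); robot.sleep(.1); s=robot.sense()
    print(p[2].round(4),s['eef_pos'][2].round(4),s['ft_force'].round(1),s['joint_efforts'].round(1)[1:3])
    if s['ft_force'][2]>18: break
robot.sleep(.3)
W=cloud(robot.snapshot('top'));
for n,x,y in[('rear',.1,-.06),('front',-.1,-.06),('front',-.1,.06),('front',-.1,0)]:
    c=fr(x,y,0)[:2]; m=(np.hypot(W[...,0]-c[0],W[...,1]-c[1])<.012)&(W[...,2]<.21)
    print(n,np.sort(W[m][:,2])[-4:].round(3))
E
```

```text
[-0.02246467  0.07656545  0.60609155] [-1.34077735e-02 -5.74114716e+01 -2.94179302e+01 -1.51453709e-02
  1.14875755e-02  3.19766687e-04]
0.1993 0.1994 [ 1.9 -0.8  2.6] [-56.  -27.7]
0.1973 0.1977 [ 2.8 -0.3  5.2] [-54.2 -25.8]
0.1953 0.1956 [3.6 0.  5.3] [-53.9 -25.4]
0.1933 0.1934 [ 4.2 -0.1  5.1] [-54.1 -25.4]
0.1913 0.1913 [3.7 0.3 6. ] [-54.2 -25.4]
0.1893 0.1893 [2.8 0.6 4.6] [-54.2 -25.4]
0.1873 0.1873 [4.2 0.1 4.6] [-54.2 -25.3]
0.1853 0.1853 [3.6 0.4 5. ] [-54.2 -25.1]
rear []
front []
front []
front []
```

```bash
python3 - <<'E'
from h import *
print(NOSE,robot.sense()['eef_rot'].round(3).tolist()); s=snap('scene','scene2')
b=cv2.imread('pics/scene2.png')[150:290,160:320];cv2.imwrite('pics/d2.png',cv2.resize(b,None,fx=4,fy=4,interpolation=2))
W=cloud(s)
# plate pixels and rear rim pixels heights
for f in('scene0','scene1','scene2'):
    W=cloud(np.load(f+'.npz'))
    d=W[...,:2]-O; c,sn=np.cos(YAW),np.sin(YAW); X=d[...,0]*c+d[...,1]*sn; Y=-d[...,0]*sn+d[...,1]*c
    for lo,hi in[(-.098,-.05),(.06,.098),(-.034,-.022),(.022,.034)]:
        print(f,lo,[(x.round(3),round(float(np.max(W[...,2][k])),3)) for x in np.arange(.06,.18,.012) if (k:=(Y>lo)&(Y<hi)&(X>x)&(X<x+.012)&(W[...,2]<.25)).any()])
E
```

```text
0.014 [[-0.995, 0.102, 0.0], [0.102, 0.995, -0.0], [-0.0, -0.0, -1.0]]
scene0 -0.098 [(np.float64(0.06), 0.231), (np.float64(0.072), 0.232), (np.float64(0.084), 0.2), (np.float64(0.096), 0.171), (np.float64(0.108), 0.145), (np.float64(0.12), 0.181), (np.float64(0.132), 0.183), (np.float64(0.144), 0.183), (np.float64(0.156), 0.016), (np.float64(0.168), 0.013)]
scene0 0.06 [(np.float64(0.06), 0.233), (np.float64(0.072), 0.232), (np.float64(0.084), 0.198), (np.float64(0.096), 0.168), (np.float64(0.108), 0.123), (np.float64(0.12), 0.18), (np.float64(0.132), 0.182), (np.float64(0.144), 0.181), (np.float64(0.156), 0.015), (np.float64(0.168), 0.009)]
scene0 -0.034 [(np.float64(0.06), 0.23), (np.float64(0.072), 0.231), (np.float64(0.084), 0.234), (np.float64(0.096), 0.239), (np.float64(0.108), 0.245), (np.float64(0.12), 0.245), (np.float64(0.132), 0.186), (np.float64(0.144), 0.184), (np.float64(0.156), 0.014), (np.float64(0.168), 0.012)]
scene0 0.022 [(np.float64(0.06), 0.23), (np.float64(0.072), 0.232), (np.float64(0.084), 0.234), (np.float64(0.096), 0.24), (np.float64(0.108), 0.243), (np.f
[... 1760 characters left out ...]
.18), (np.float64(0.132), 0.182), (np.float64(0.144), 0.182), (np.float64(0.156), 0.016), (np.float64(0.168), 0.011)]
scene2 -0.034 [(np.float64(0.06), 0.006), (np.float64(0.072), 0.004), (np.float64(0.084), 0.003), (np.float64(0.096), 0.203), (np.float64(0.108), 0.199), (np.float64(0.12), 0.198), (np.float64(0.132), 0.199), (np.float64(0.144), 0.199), (np.float64(0.156), 0.195), (np.float64(0.168), 0.002)]
scene2 0.022 [(np.float64(0.06), 0.003), (np.float64(0.072), 0.004), (np.float64(0.084), 0.002), (np.float64(0.096), 0.108), (np.float64(0.108), 0.198), (np.float64(0.12), 0.199), (np.float64(0.132), 0.199), (np.float64(0.144), 0.2), (np.float64(0.156), 0.199), (np.float64(0.168), 0.002)]
```

View pics/d2.png

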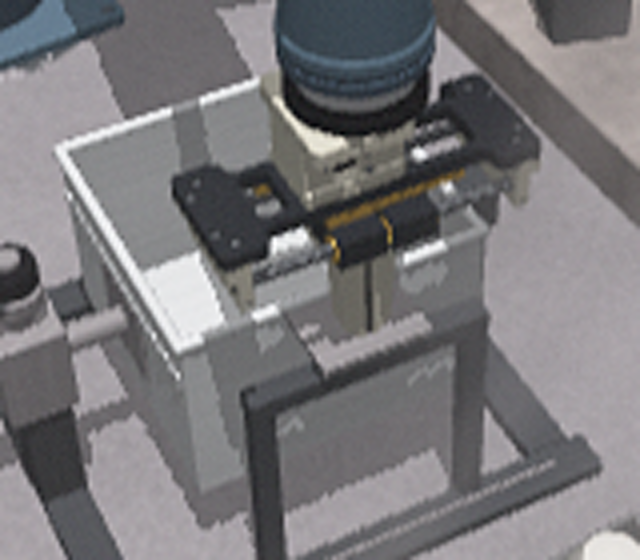

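The bin is nearly level with the plate around 0.198, but the sensed tip height (0.171) doesn't match. I'll check what is touching the plate.

```bash
python3 - <<'E'
from h import *
W=cloud(np.load('scene2.npz')); c,sn=np.cos(YAW),np.sin(YAW)
d=W[...,:2]-O; F=np.dstack([d[...,0]*c+d[...,1]*sn,-d[...,0]*sn+d[...,1]*c,W[...,2]])
for u in(247,254,262):
    print(u,[(v,*(F[v,u]*1000).round(0).astype(int)) for v in range(205,245,2)])
print(robot.sense()['gripper_width'],robot.sense()['time_s'])
E
```

```text
247 [(205, np.int64(156), np.int64(-17), np.int64(305)), (207, np.int64(162), np.int64(-20), np.int64(306)), (209, np.int64(168), np.int64(-23), np.int64(306)), (211, np.int64(167), np.int64(-23), np.int64(299)), (213, np.int64(169), np.int64(-24), np.int64(296)), (215, np.int64(168), np.int64(-24), np.int64(289)), (217, np.int64(142), np.int64(-11), np.int64(254)), (219, np.int64(142), np.int64(-12), np.int64(247)), (221, np.int64(142), np.int64(-12), np.int64(241)), (223, np.int64(141), np.int64(-11), np.int64(234)), (225, np.int64(142), np.int64(-12), np.int64(228)), (227, np.int64(141), np.int64(-12), np.int64(221)), (229, np.int64(141), np.int64(-12), np.int64(214)), (231, np.int64(141), np.int64(-12), np.int64(208)), (233, np.int64(136), np.int64(-10), np.int64(196)), (235, np.int64(141), np.int64(-13), np.int64(196)), (237, np.int64(147), np.int64(-16), np.int64(196)), (239, np.int64(153), np.int64(-19), np.int64(197)), (241, np.int64(154), np.int64(-19), np.int64(190)), (243, np.int64(146), np.int64(-16), np.int64(174))]
254 [(205, np.int64(163), np.int64(-4), np.int64(305)),
[... 1414 characters left out ...]
), (223, np.int64(99), np.int64(49), np.int64(166)), (225, np.int64(-9223372036854775808), np.int64(-9223372036854775808), np.int64(-9223372036854775808)), (227, np.int64(135), np.int64(30), np.int64(194)), (229, np.int64(144), np.int64(25), np.int64(198)), (231, np.int64(147), np.int64(23), np.int64(195)), (233, np.int64(154), np.int64(20), np.int64(197)), (235, np.int64(155), np.int64(19), np.int64(192)), (237, np.int64(147), np.int64(23), np.int64(175)), (239, np.int64(146), np.int64(24), np.int64(167)), (241, np.int64(104), np.int64(47), np.int64(106)), (243, np.int64(102), np.int64(47), np.int64(96))]
0.0042594032763544456 11.5<stdin>:5: RuntimeWarning: invalid value encountered in cast
```

```bash
python3 - <<'E'
from h import *
p=np.array(robot.sense()['eef_pos'])
for i in range(14):
    p=p-[0,0,.0015]; robot.move_straight(p,max_speed=.04); robot.sleep(.08); s=robot.sense()
    print(p[2].round(4),s['eef_pos'][2].round(4),s['ft_force'].round(1))
    if s['ft_force'][2]>20: break
robot.sleep(.3); s=robot.sense(); print(s['ft_force'],s['time_s'])
W=cloud(snap('scene','scene3')); c,sn=np.cos(YAW),np.sin(YAW)
d=W[...,:2]-O; F=np.dstack([d[...,0]*c+d[...,1]*sn,-d[...,0]*sn+d[...,1]*c,W[...,2]])
m=(F[...,0]>.115)&(F[...,0]<.158)&(F[...,1]>-.034)&(F[...,1]<.034)&(F[...,2]>.187)&(F[...,2]<.205)
print(m.sum(),np.median(F[m],0),np.polyfit(F[m][:,0],F[m][:,2],1))
E
```

```text
0.1838 0.1839 [3.6 0.  4.6]
0.1823 0.1825 [4.6 0.6 5.3]
0.1808 0.1812 [5.  0.2 5.8]
0.1793 0.1812 [ 2.2 -0.1 11.3]
0.1778 0.1811 [ 0.6  0.6 17.1]
0.1763 0.1811 [-2.6 -0.6 23.5]
[-2.40009524  0.5524005  24.03980591] 13.8
356 [ 0.14248755 -0.00560298  0.19248083] [-0.03007516  0.19724378]
```

The bin is level: the plate top reads 0.1925 and the rest pushes back with 24 N. With the gripper shut, the effective tip is 11.5 mm above the TCP. Next, the lever.

```bash
cat >> h.py <<'E'
def lp(a,off,z): # finger centre behind the knob for arm heading a
    return np.array([*(AX+.11*np.array([np.cos(a),np.sin(a)])+off*np.array([-np.sin(a),np.cos(a)])),z])
def lrot(a,k): return down(a+np.pi/2+k)
E
python3 - <<'E'
from h import *
p=np.array(robot.sense()['eef_pos']); robot.move_straight([*p[:2],.34],max_speed=.25)
a=-1.32
for k in(0,np.pi):
    print(k,[np.array(robot.ik(lp(b,.03,.2),lrot(b,k))).round(2)[[0,5]] if robot.ik(lp(b,.03,.2),lrot(b,k)) is not None else None for b in(a,-2.1,-2.9)])
E
```

```text
0 [array([-0.61,  0.71]), array([-0.71,  1.39]), array([-0.72,  2.18])]
3.141592653589793 [array([-0.61, -2.43]), array([-0.71, -1.76]), array([-0.72, -0.97])]
```

```bash
python3 - <<'E'
from h import *
a=-1.32; q=robot.sense()['q']
k=min((0,np.pi),key=lambda k:abs(robot.ik(lp(a,.032,.3),lrot(a,k))[5]-q[5])); print(k)
robot.goto(lp(a,.032,.3),lrot(a,k)); robot.move_straight(lp(a,.032,.2),max_speed=.15)
s=robot.sense(); print(s['ft_force'].round(1),s['eef_pos'].round(3),s['time_s'])
snap('scene','scene4'); b=cv2.imread('pics/scene4.png')[150:310,70:270];cv2.imwrite('pics/d4.png',cv2.resize(b,None,fx=3.6,fy=3.6,interpolation=2))
E
```

```text
3.141592653589793
[-0.2 -0.3  0.8] [ 0.583 -0.27   0.201] 16.525
```

View pics/d4.png

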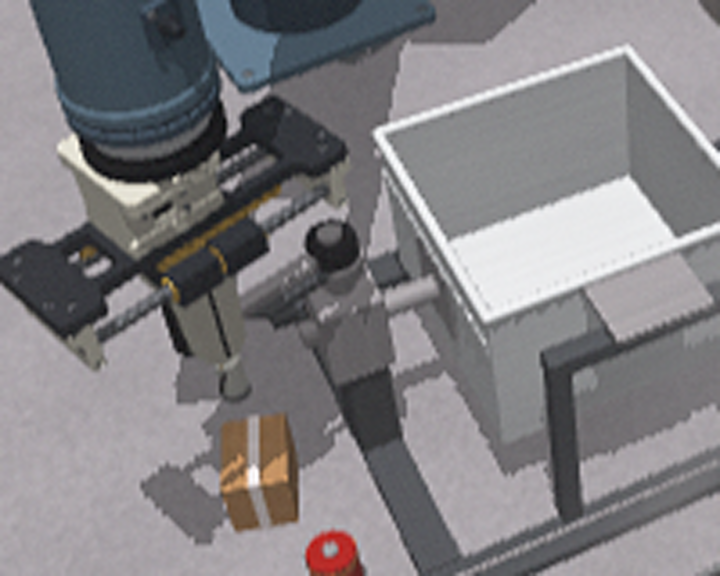

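The bin sits level and the fingers hang just behind the knob, clear of the bystanders. Sweeping now.

```bash
python3 - <<'E'
from h import *
k=np.pi; Z=.2; a0=-1.32
f0=np.array(robot.sense()['ft_force'])
T=lambda a:np.array([-np.sin(a),np.cos(a),0]); U=lambda a:np.array([np.cos(a),np.sin(a),0])
a=a0; robot.move_straight(lp(a,.0185,Z),lrot(a,k),.05)
while a>-2.85:
    a-=.08 if a>-2.5 else .03
    robot.move_straight(lp(a,.0185,Z),lrot(a,k),.08 if a>-2.5 else .04); s=robot.sense(); f=np.array(s['ft_force'])-f0
    print(round(a,2),'t %.1f r %.1f z %.1f'%(f@T(a),f@U(a),f[2]))
    if f@T(a)>4.5 or np.linalg.norm(f)>15: break
print(s['time_s'])
E
```

```text
-1.4 t 1.0 r 0.4 z -0.5
-1.48 t 0.5 r 1.3 z -0.5
-1.56 t -0.5 r 0.8 z -0.2
-1.64 t 0.5 r 0.5 z -1.3
-1.72 t 0.4 r 0.7 z -0.7
-1.8 t 0.2 r 0.8 z 0.6
-1.88 t 0.2 r 0.6 z -1.2
-1.96 t -0.4 r 0.4 z 0.4
-2.04 t 0.3 r 0.0 z -0.7
-2.12 t 0.0 r 1.0 z -0.4
-2.2 t 0.3 r 0.3 z -0.9
-2.28 t 0.5 r -0.0 z -1.3
-2.36 t 0.0 r 0.2 z -0.2
-2.44 t 0.5 r 0.2 z 0.4
-2.52 t 1.0 r 0.0 z -0.5
-2.55 t -0.1 r 0.0 z 0.0
-2.58 t 1.3 r 0.4 z -0.8
-2.61 t 1.0 r 0.1 z 0.4
-2.64 t -1.2 r 0.5 z -0.2
-2.67 t 0.8 r 0.1 z -0.8
-2.7 t 6.1 r -0.9 z -1.4
22.4833
```

The force rose to 6 N at −2.70; I had predicted tight at −2.72. I'll push about 0.22 rad more and then look.

```bash
python3 - <<'E'
from h import *
k=np.pi; Z=.2; f0=0
T=lambda a:np.array([-np.sin(a),np.cos(a),0])
a=-2.70
for i in range(8):
    a-=.0275; robot.move_straight(lp(a,.0185,Z),lrot(a,k),.04); print(round(a,3),round(float(robot.sense()['ft_force']@T(a)),1))
robot.sleep(.2)
robot.move_straight(lp(a,.045,Z),max_speed=.05); p=lp(a,.045,.34); robot.move_straight(p,max_speed=.2)
robot.goto([.3,-.45,.36],lrot(a,k)); robot.sleep(.2)
print(robot.sense()['time_s'],robot.sense()['ft_force'].round(1))
s=snap('top','top5'); W=cloud(s); snap('scene','scene5')
A=cv2.resize(cv2.imread('pics/top5.png')[140:260,270:400],None,fx=3,fy=3,interpolation=2);B=cv2.resize(cv2.imread('pics/scene5.png')[150:270,100:230],None,fx=3,fy=3,interpolation=2)
cv2.imwrite('pics/d5.png',np.hstack([A,B]))
m=(W[...,2]>.225)&(W[...,2]<.26)&(np.abs(np.hypot(W[...,0]-AX[0],W[...,1]-AX[1])-.11)<.02)&(W[...,1]<-.14)
K=np.median(W[m],0);print(m.sum(),K,'dir',np.arctan2(K[1]-AX[1],K[0]-AX[0]))
E
```

```text
-2.728 6.7
-2.755 5.8
-2.782 5.9
-2.81 6.1
-2.837 6.4
-2.865 4.8
-2.892 4.9
-2.92 6.2
27.3833 [-0.2 -0.1 -0.2]
77 [ 0.41862396 -0.19371358  0.24133761] dir -2.938378887491649
```

View pics/d5.png

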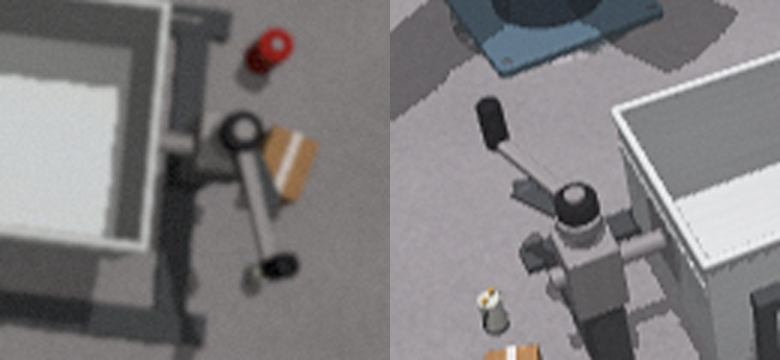

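The lever is about 0.2 rad past the pointer, which shows to one side of the arm. The bin is level and the bystanders have not moved, so I'm handing in.

```bash
python3 -c "
from rig import robot
print(robot.finish_job())"
```

```text
the job is handed in; nothing more can be done
None
```

I handed the job in after about 27 s of robot time: the bin is pressed level on its rest, the clamp is tight, the lever has slipped about 0.2 rad past the pointer, and no bystander looked moved in the last pictures. The hand-in call gave no verdict.

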